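Open the safety cap of the disinfectant tub

TASK

Open the clamped tub of disinfectant tablets: gently squeeze the cap's two orange side tabs fully in, keep them in while you turn the cap anticlockwise until you feel it meet its stop, then lift it off without forcing it, as the thin plastic neck cracks easily. Set the cap down gently, right way up, flat inside the shallow metal tray, let go of it, and leave the ink rack, the orange cup and the pigment bottle where they stand.

Things in the scene. Friction and masses are not known exactly. Their poses are not given: they have to be found in the camera images.
- cap: White round safety cap, 51 mm across, 34 mm high, 70 g, blue disc with a raised white bar on top that points at its two orange tabs. Origin: centre of its lower edge; z up through its top; the tabs lie at its +y and -y. At the start it sits locked on the tub's neck. Loose once lifted off.
- cap_grip (a point): Point on the cap's axis at the tabs' mid-height, 20 mm above the cap's origin; axes as the cap. The tabs are flat upright plates 18 mm wide (along x), 10 to 29.5 mm above the cap's origin; outer faces 31.5 mm from the axis at rest (63 mm over both), 26.5 mm when in (53 mm). Take both from above; fingertips 3 mm above the cap's origin reach all of the tabs and clear the tray floor later.
- cap_lugs (a point): Point on the cap's axis at its two hidden inner lugs (21 mm from the axis). Locked: about 5 degrees of play. Tabs in: turns easily anticlockwise seen from above, without rising, until the lugs meet springy stops (8 N m/rad) 36 to 80 degrees from locked (differs from tub to tub; hidden). Only within 6 degrees before the stop does it lift straight up; else the lugs catch under ledges after 1.5 mm.
- jar: Grey tub, 68 mm across, in a round steel holder 76 mm across bolted to the bench; it does not move. Origin: centre of its underside on the bench, z up. Shoulder 62 mm high; neck 37 mm wide, rim 96 mm high. The seated cap's origin is 70 mm above this origin, on the same axis, and has the same yaw while locked.
- jar_mouth (a point): Centre of the tub's open mouth, in the plane of its rim, 96 mm above the bench. The cap must rise 17 mm for its lugs to clear the ledges and 30 mm to be wholly off. The neck cracks when the cap (at stop, ledge, latch or rim) loads it with more than 30 N in all. It sits with about 1 mm of side play.
- tab_a (a joint): Inward travel in m of the orange tab (ribbed rubber face) at the cap's +y: 0 at rest, 0.005 fully in; spring, 5 N to start and 12 N fully in. The latch is clear from 0.0035. 14 to 20 N on each tab is right; the tabs crack above 30 N each.
- tab_b (a joint): The same for the orange tab at the cap's -y.
- tray: Shallow open aluminium tray, fixed, 150 mm (x) by 190 mm (y), rim 12 mm high, wall and floor 3 mm thick; stands to the left or to the right of the tub. Origin: centre of its underside, z up.
- ink_rack: Dark steel plate 90 mm (x) by 170 mm (y) with eight small ink cups, 27 mm high over all, loose; stands on the other side of the tub. Origin: centre of its underside.
- rinse_cup: Orange plastic cup, 68 mm across, 66 mm high, loose and light. Origin: centre of its underside.
- pigment: Black pigment bottle, 40 mm across, 68 mm high, loose. Origin: centre of its underside.
Things that resemble listed ones, but are neither listed nor needed, are in the scene too. There is more than one size of the tray; the one meant has the size given above.

How it is judged:
On the way, in this order (a step that is already met when the one before it is completed fails the run):
1. both tabs are pressed in while the seated cap is turned well past its latch (more than 0.3 rad) (value of joint each of tab_a, tab_b above 0.003 m and angle between the x axis of cap and the x axis of jar, either way round above 0.3 rad and z of cap in the frame of jar below 0.076 m and horizontal distance between cap and jar below 0.004 m), for 0.05 s.
2. the cap is lifted clear of the neck (z of cap in the frame of jar above 0.095 m), for 0.05 s.
At the end, for the whole second after the job is handed in: The cap is off the neck and rests, released and still, flat on the tray's floor (within 3 mm of floor height), right way up (within 0.08 rad), its centre inside the tray (within 60 mm of the tray's centre along its x and 80 mm along its y) (x of cap in the frame of tray between -0.06 and 0.06 m and y of cap in the frame of tray between -0.08 and 0.08 m and z of cap in the frame of tray between 0.001 and 0.006 m and angle between cap's own z axis and vertical below 0.08 rad and linear speed of cap below 0.02 m/s and angular speed of cap below 0.2 rad/s and contact force between the fingers and cap below 0.05 N); the robot touches nothing.
It fails at once if the neck is overloaded: the cap presses on it with more than 30 N (over-turned at the stop, pulled under the ledge, turned while latched, pushed down or sideways) (contact force between cap and jar above 30 N).
It fails at once if the tabs are crushed: more than 60 N from both fingers together on the cap (contact force between the fingers and cap above 60 N).
It fails at once if the cap is dropped or thrown down: faster than 0.45 m/s within 25 mm of the bench (height (world z) of cap below 0.025 m and linear speed of cap above 0.45 m/s).
It fails at once if the ink rack is moved by more than 20 mm (distance of ink_rack from where it was at the start of the episode above 0.02 m).
It fails at once if the orange cup or the pigment bottle is moved by more than 20 mm or tipped (distance of any of rinse_cup, pigment from where it was at the start of the episode above 0.02 m or angle between any of rinse_cup, pigment's own z axis and vertical above 0.4 rad).
It also fails if it takes over 72 s, if anything falls off the work surface, if the arm or the gripper's body presses on something with over 40 N, if the wrist force passes 120 N, or if a joint passes its speed limit or range.

ROBOT

A 6-joint arm with a two-finger parallel gripper is mounted at the origin on the work surface. World frame = base frame: x ahead of the robot, y to its left, z up, the work surface at z = 0. Lengths are in m, angles in rad, forces in N, time in s.
With the tool pointing down it reaches from about 0.3 to 0.95 m from the base axis. Payload 3.1 kg.
Tool frame: the origin (TCP) lies between the finger pads; the fingertips stand 14 mm ahead of it and the grasp point (between the pads) lies 5 mm behind it (manip.tcp_to_tips is the distance from the TCP to the fingertips, in m); z points along the fingers, y is the direction in which the jaws open and shut (so a half turn about z gives the same grasp; the last joint's range is limited). The gripper opens to 85 mm and grips with 20 to 120 N. Pads are 22 mm wide; open, the fingers measure 114 mm over their backs; the gripper's body (76 mm by 85 mm) begins 54 mm behind the grasp point. The pads swing forward as they close: fully open they stand 13 mm farther back than shut.
Start: joints at [1.097, 0.308, 1.634, -0, 1.2, -0.07], TCP at [0.246, 0.575, 0.245] pointing down, gripper open.
Joint ranges: [-3.06, 3.06], [-0.79, 1.96], [0.05, 2.63], [-1.19, 4.34], [0.05, 2.64], [-2.94, 2.94]. Speed limits (rad/s): [2.79, 2.79, 3.14, 3.14, 3.14, 3.14].

INTERFACE

Orientations are given as a unit quaternion [x, y, z, w].
In Python, from rig import manip gives the robot as it stands.
- The arm moves only by the tool apply_moves, never from a script. Its argument "commands" is a list of rows, each a list of 3 entries, a list of its own where there are three numbers: the shift along the world's x, y, z in cm, then the turn about the world's z in degrees, then the finger opening in cm, from 0 to 8.54. A call has 1 to 10 rows; each row is the pose to reach, as a shift and turn from the pose commanded when the call began; what a row does not reach only later rows make up. A row lasts 1/12 s, in which the tool goes at most 41.7 mm and 7.16 degrees, less where a joint would pass 70% of its speed; a pose out of reach is approached as far as the arm can. A call with a gripper value outside its range is refused whole. The fingers move at their own pace and stop on an object; "grip_force" is the grip in N (left out, the last holds). Time passes only in rows, so rows that repeat a pose let the fingers close. It gives the time, the measured TCP pose, the force and the opening at its end, in the units of the state.
- manip.get_obs(): the state, without advancing time (a new reading comes with each control period).
- manip.read_camera(name): name is "scene" or "top"; returns a dict with "img" (480x640x3 uint8, red, green, blue), "fx", "fy", "cx", "cy" (pixels), "D" ([k1, k2, p1, p2, k3] as OpenCV has them; the pictures are not rectified), "cam_to_world" (4x4, takes a point from camera to world coordinates). Camera axes: x right, y up, looking along -z (the intrinsics and any distortion apply to the point x, -y, -z); pixel columns grow to the right and rows downward; lengths in m; the calibration is good to about 2 mm. A picture is of the moment at which its call begins. There is no depth.
- manip.finish_job(): hands the job in, once; it reports no verdict.
The state is a dict: "t": time; "joint_pos": joint angles; "qd": joint speeds; "joint_efforts": joint torques, N m; "tcp_pos": TCP position; "tcp_rot": TCP orientation; "wrist_force": force on the tool from outside, world axes, zero at the start; "moment": the same for the moment, N m; "width": opening from 0.0 (shut) to 1.0 (fully open).
Only numpy, scipy, OpenCV 4.12 (cv2) and the standard library are available. Lean on these libraries where they do the work, as an engineer would, in place of code of your own. Each camera call takes 0.05 s, during which the arm holds its last target.

## Working session

There is one attempt and no reset: what is moved stays moved. The work goes in short steps, Python scripts to look and compute and a tool call to move; the robot and the scene stay as the last step left them, time stands still between calls to the robot, and variables do not carry over. Pictures are saved under pics/ and viewed, and the job is handed in when it is done.

Besides the shell and the picture viewer there is one more tool, called after "Request:" in YAML: its name, and indented under it one key for each argument. apply_moves: Moves the arm, as the interface text tells. Its arguments: {"type":"object","properties":{"commands":{"type":"array"},"grip_force":{"type":"number"}},"required":["commands"]}

```bash
ls; mkdir -p pics
python3 - <<'E'
from rig import manip
import cv2,json,numpy as np
o=manip.get_obs();print(o)
for n in("scene","top"):
    c=manip.read_camera(n);cv2.imwrite(f"pics/{n}0.png",c["img"][:,:,::-1])
    print(n,c["fx"],c["fy"],c["cx"],c["cy"],c["D"],np.array(c["cam_to_world"]).round(4).tolist())
E
```

```text
pics
{'t': 0.0, 'joint_pos': array([ 1.09729259e+00,  3.08991418e-01,  1.63517764e+00, -1.40785050e-05,
        1.19969369e+00, -6.96944386e-02]), 'qd': array([-1.20876732e-03, -8.91820064e-04,  3.90845082e-04, -1.58302553e-04,
        6.86332818e-05, -1.15672470e-04]), 'joint_efforts': array([-4.61418749e-04, -4.15250552e+01, -2.76670325e+01, -5.26534370e-05,
        1.01637805e-02,  1.37205294e-05]), 'tcp_pos': array([0.24524587, 0.57402361, 0.24405974]), 'tcp_rot': array([ 2.00533014e-01,  9.79686287e-01, -1.09519822e-03, -2.98184627e-04]), 'wrist_force': array([ 0.35428046, -0.18512264,  0.46082635]), 'moment': array([ 0.020304  , -0.0034345 , -0.03339244]), 'width': 1.0001865108784334}
scene 472.60922039899594 472.60922039899594 322.39726999106193 240.38162565537283 [0.02913154 0.         0.         0.         0.        ] [[0.6871, -0.4629, 0.56, 1.1004], [0.7266, 0.4338, -0.5328, -0.4188], [0.0037, 0.773, 0.6344, 0.6824], [0.0, 0.0, 0.0, 1.0]]
top 621.9887372888294 621.9887372888294 320.4716227481691 241.12253073027733 [-0.09411123  0.          0.          0.          0.        ] [[0.0091, 0.9891, -0.1473, 0.343], [-0.9999, 0.0084, -0.0058, 0.0942], [-0.0045, 0.1473, 0.9891, 1.5138], [0.0, 0.0, 0.0, 1.0]]
```

View pics/scene0.png

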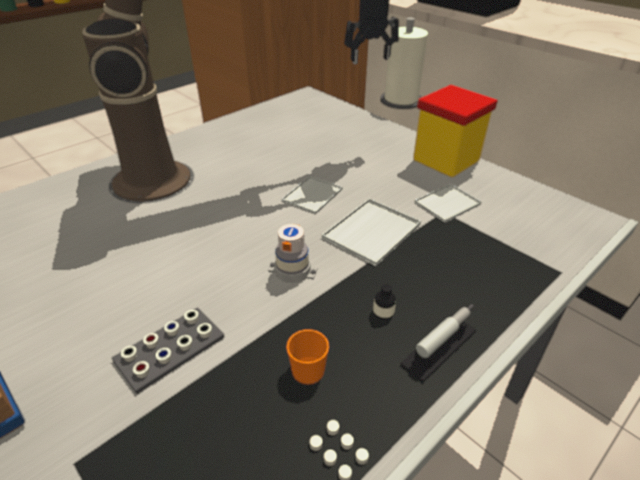

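View pics/top0.png

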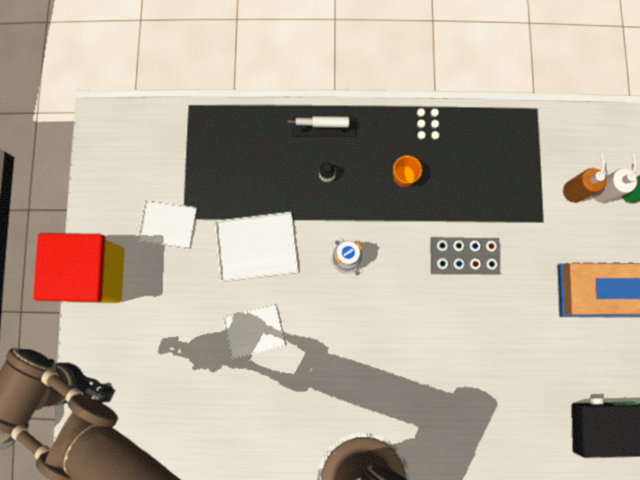

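The top view shows one tub with a cap at about (348,252). The large tray is at (258,246), with two smaller trays at (168,224) and (255,330). The ink rack is at (465,256), the cup at (407,170) and the bottle at (327,172). Next I'll take close crops of the cap and tray.

Run:
```python
import cv2
a=cv2.imread("pics/top0.png");b=cv2.imread("pics/scene0.png")
x=cv2.resize(a[225:285,310:390],None,fx=7.5,fy=7.5,interpolation=cv2.INTER_CUBIC)
y=cv2.resize(b[215:285,255:335],None,fx=7.5,fy=7.5,interpolation=cv2.INTER_CUBIC)
z=cv2.resize(a[200:290,205:310],None,fx=7,fy=6.5*7/6.5*.94,interpolation=cv2.INTER_CUBIC)
cv2.imwrite("pics/ct.png",x);cv2.imwrite("pics/cs.png",y)
cv2.imwrite("pics/tr.png",cv2.resize(a[200:290,205:310],None,fx=6,fy=6,interpolation=cv2.INTER_CUBIC))
```

```text
(no output)
```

View pics/ct.png

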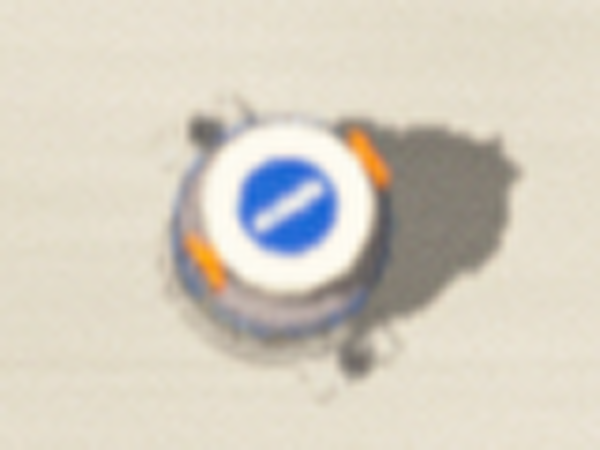

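View pics/cs.png

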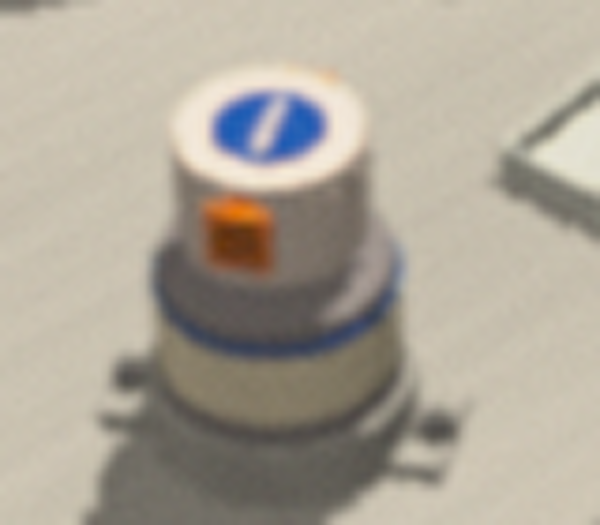

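View pics/tr.png

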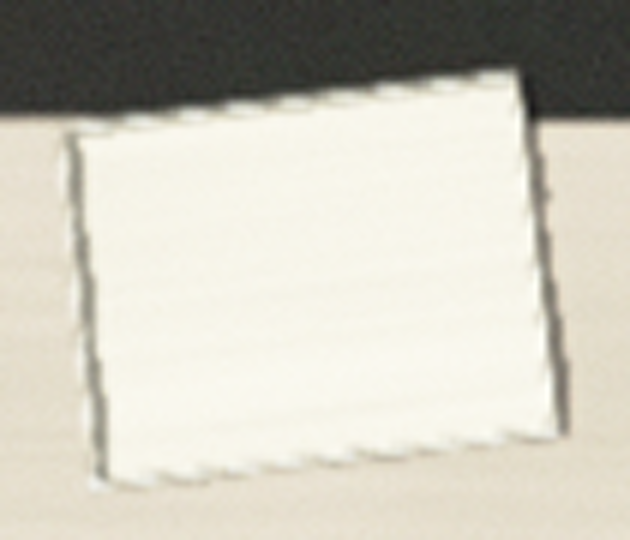

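```bash
cat > h.py <<'E'
import cv2,numpy as np
from rig import manip
def ray(c,uv):
    K=np.array([[c["fx"],0,c["cx"]],[0,c["fy"],c["cy"]],[0,0,1]])
    p=cv2.undistortPoints(np.array(uv,float).reshape(-1,1,2),K,np.array(c["D"])).reshape(-1,2)
    d=np.c_[p[:,0],-p[:,1],-np.ones(len(p))]
    M=np.array(c["cam_to_world"]); return M[:3,3],d@M[:3,:3].T
def onz(c,uv,z):
    o,d=ray(c,uv); return o+d*((z-o[2])/d[:,2])[:,None]
def blue(c,box):
    u0,v0,u1,v1=box; h=cv2.cvtColor(c["img"],cv2.COLOR_RGB2HSV)[v0:v1,u0:u1]
    m=((h[...,0]>100)&(h[...,0]<130)&(h[...,1]>120)).astype(np.uint8)
    n,l,s,ce=cv2.connectedComponentsWithStats(m); i=1+np.argmax(s[1:,4])
    k,_=cv2.findContours((l==i).astype(np.uint8),cv2.RETR_EXTERNAL,cv2.CHAIN_APPROX_NONE)
    mm=np.zeros(m.shape,np.uint8); cv2.drawContours(mm,k,-1,1,-1)
    v,u=np.nonzero(mm); return u.mean()+u0,v.mean()+v0,len(u)
def orange(c,box):
    u0,v0,u1,v1=box; h=cv2.cvtColor(c["img"],cv2.COLOR_RGB2HSV)[v0:v1,u0:u1]
    m=((h[...,0]>5)&(h[...,0]<22)&(h[...,1]>140)).astype(np.uint8)
    n,l,s,ce=cv2.connectedComponentsWithStats(m)
    return [(ce[i]+[u0,v0],s[i,4]) for i in range(1,n) if s[i,4]>3]
E
python3 - <<'E'
from h import *
t=manip.read_camera("top");s=manip.read_camera("scene")
bt=blue(t,(320,235,375,270));bs=blue(s,(275,222,310,242));print(bt,bs)
print(onz(t,[bt[:2]],.104),onz(s,[bs[:2]],.104))
o=orange(t,(320,230,375,280));print(o)
P=onz(t,[x[0] for x in o[:2]],.098);print(P,P.mean(0));d=P[1]-P[0];print("tab angle",np.degrees(np.arctan2(d[1],d[0])),np.linalg.norm(d))
cr=lambda q:[[310+(a+.5)/7.5-.5,225+(b+.5)/7.5-.5] for a,b in q]
B=onz(t,cr([(260,222),(318,189)]),.105);d=B[1]-B[0];print("bar",np.degrees(np.arctan2(d[1],d[0])),B.mean(0))
C=onz(t,[[205+(a+.5)/6-.5,200+(b+.5)/6-.5] for a,b in[(70,133),(516,72),(567,434),(98,485)]],.012)
print(C,C.mean(0));print([np.linalg.norm(C[i]-C[(i+1)%4]) for i in range(4)])
d=C[1]-C[0];print(np.degrees(np.arctan2(d[1],d[0])))
for n,uv in dict(cup=(407,170),pig=(327,172),rack=(465,256)).items():print(n,onz(t,[uv],.05))
from scipy.spatial.transform import Rotation as R
ob=manip.get_obs();print(R.from_quat(ob["tcp_rot"]).as_matrix().round(3),ob["tcp_pos"])
E
```

```text
(np.float64(345.825), np.float64(249.475), 40) (np.float64(294.2068965517241), np.float64(231.89655172413794), 29)
[[0.53406015 0.04432496 0.104     ]] [[0.53261341 0.04456068 0.104     ]]
[(array([358.88235294, 245.64705882]), np.int32(17)), (array([337.1875, 259.5   ]), np.int32(16))]
[[0.54400562 0.01411631 0.098     ]
 [0.51152729 0.06382855 0.098     ]] [0.52776646 0.03897243 0.098     ]
tab angle 123.15765703479796 0.05938138122387576
bar -59.75683820381315 [0.52822834 0.03913978 0.105     ]
[[0.61261002 0.35996744 0.012     ]
 [0.63942426 0.17722189 0.012     ]
 [0.49065928 0.1541875  0.012     ]
 [0.46812296 0.34374382 0.012     ]] [0.55270413 0.25878016 0.012     ]
[np.float64(0.1847023014598906), np.float64(0.15053771602530372), np.float64(0.19089128829982618), np.float64(0.14539503150712338)]
-81.65255964021101
cup [[ 0.73718018 -0.10557019  0.05      ]]
pig [[0.73032153 0.08853419 0.05      ]]
rack [[ 0.52802518 -0.24159958  0.05      ]]
[[-0.92   0.393 -0.001]
 [ 0.393  0.92  -0.001]
 [ 0.    -0.001 -1.   ]] [0.24538278 0.57427229 0.24448357]
```

Run:
```python
from h import *
for n,box in(("top",(320,235,375,262)),("scene",(275,222,310,242))):
    c=manip.read_camera(n);u0,v0,u1,v1=box;im=c["img"][v0:v1,u0:u1]
    im=cv2.resize(im,None,fx=8,fy=8,interpolation=cv2.INTER_CUBIC)
    h=cv2.cvtColor(im,cv2.COLOR_RGB2HSV)
    m=((h[...,0]>100)&(h[...,0]<130)&(h[...,1]>110)&(h[...,2]>90)).astype(np.uint8)
    m=cv2.morphologyEx(m,cv2.MORPH_OPEN,np.ones((13,13),np.uint8))
    p=cv2.findNonZero(m);hull=cv2.convexHull(p);e=cv2.fitEllipse(hull);M=cv2.moments(hull);ce=(M["m10"]/M["m00"],M["m01"]/M["m00"])
    mm=np.zeros_like(m);cv2.fillConvexPoly(mm,hull,1);mm=cv2.erode(mm,np.ones((17,17)))
    w=(mm>0)&(h[...,1]<150)
    f=lambda q:np.array([[u0+(a+.5)/8-.5,v0+(b+.5)/8-.5] for a,b in q])
    print(n,e,onz(c,f([ce]),.104),onz(c,f([e[0]]),.104))
    vv,uu=np.nonzero(w);P=onz(c,f(np.c_[uu,vv]),.1045)[:,:2];q=P-P.mean(0);_,S,V=np.linalg.svd(q,full_matrices=False);print("bar",np.degrees(np.arctan2(V[0,1],V[0,0]))%180,P.mean(0),S/np.sqrt(len(P)))
    hb=onz(c,f(hull.reshape(-1,2)),.104);print("size",np.ptp(hb,0))
s=manip.read_camera("scene");print(orange(s,(275,220,312,262)))
```

```text
top ((226.3717041015625, 139.2070770263672), (97.32959747314453, 99.56735229492188), 106.96524810791016) [[0.52834281 0.03970342 0.104     ]] [[0.52836012 0.03965678 0.104     ]]
bar 122.89896688574186 [0.52832661 0.03963901] [0.00573438 0.00236346]
size [0.02741574 0.02772864 0.        ]
scene ((126.4905014038086, 79.15816497802734), (62.568416595458984, 112.79637908935547), 86.89066314697266) [[0.52640589 0.03996427 0.104     ]] [[0.52638646 0.03995547 0.104     ]]
bar 120.09356486395613 [0.52661254 0.03927399] [0.00443347 0.00259986]
size [0.02619417 0.02714802 0.        ]
[(array([286.47887324, 245.57746479]), np.int32(71))]
```

Request:
apply_moves:
  commands:
    - [[0, -2, 1], -7, 8.5]
    - [[2, -5, 1.5], -14, 8.5]
    - [[4, -9, 2], -21, 8.5]
    - [[6, -13, 2], -28, 8.5]
    - [[8, -17, 2], -35, 8.5]
    - [[10, -21, 2], -42, 8.5]
    - [[12, -24, 2], -49, 8.5]
    - [[14, -28, 2], -56, 8.5]
    - [[16, -32, 1], -63, 8.5]
    - [[18, -35, 0], -70, 8.5]
  grip_force: 30

```text
t: 1.18
tcp_pos: [0.4218, 0.2309, 0.2488]
tcp_rot: [0.728, 0.685, 0.001, 0.001]
wrist_force: [0.5, 0.2, 0.2]
width: 0.996
```

Request:
apply_moves:
  commands:
    - [[1, -2, 0], -7, 8.5]
    - [[3, -5, 0], -14, 8.5]
    - [[5, -9, 0], -21, 8.5]
    - [[7, -12, 0], -28, 8.5]
    - [[9, -15, 0], -35, 8.5]
    - [[10.2, -18, 0], -42, 8.5]
    - [[10.2, -18.5, 0], -49, 8.5]
    - [[10.2, -18.5, 0], -55, 8.5]
    - [[10.2, -18.5, 0], -55, 8.5]
    - [[10.2, -18.5, 0], -55, 8.5]

```text
t: 2.02
tcp_pos: [0.5227, 0.0473, 0.2476]
tcp_rot: [0.961, 0.276, -0.0, -0.0]
wrist_force: [0.0, 0.4, -0.2]
width: 0.998
```

```bash
cat > st.py <<'E'
from h import *
from scipy.spatial.transform import Rotation as R
def st():
    o=manip.get_obs();m=R.from_quat(o["tcp_rot"]).as_matrix()
    print("t",round(o["t"],2),"p",o["tcp_pos"].round(4),"yaw_y",np.degrees(np.arctan2(m[1,1],m[0,1])).round(2),"z",m[:,2].round(4),"F",o["wrist_force"].round(1),"M",o["moment"].round(3),"w",round(o["width"],3),"j",o["joint_pos"].round(3))
def pic(n,cam,box,k):
    c=manip.read_camera(cam);u0,v0,u1,v1=box
    cv2.imwrite("pics/"+n+".png",cv2.resize(c["img"][v0:v1,u0:u1,::-1],None,fx=k,fy=k,interpolation=cv2.INTER_CUBIC))
E
python3 - <<'E'
from st import *
st();pic("a1","scene",(210,120,370,290),4.5 if 0 else 3.5)
E
```

```text
t 2.02 p [0.5227 0.0473 0.2476] yaw_y -58.01 z [-1.e-04  1.e-04 -1.e+00] F [ 0.   0.4 -0.2] M [ 0.005 -0.011 -0.066] w 0.998 j [0.007 0.113 1.866 0.    1.163 1.02 ]
```

View pics/a1.png

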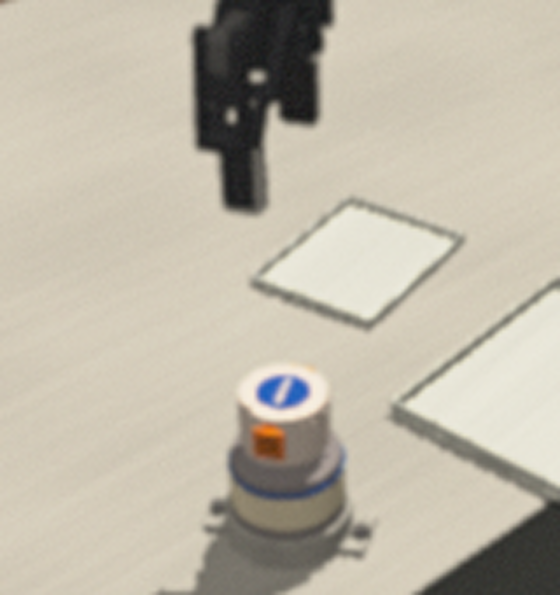

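Request:
apply_moves:
  commands:
    - [[0, 0, -2], 0, 8.5]
    - [[0, 0, -4], 0, 8.5]
    - [[0, 0, -5], 0, 8.5]
    - [[0, 0, -5], 0, 8.5]
    - [[0, 0, -5], 0, 8.5]
    - [[0, 0, -5], 0, 8.5]
    - [[0, 0, -5], 0, 8.5]

```text
t: 2.65
tcp_pos: [0.5238, 0.0477, 0.1989]
tcp_rot: [0.961, 0.275, 0.001, 0.0]
wrist_force: [-1.0, -0.0, -0.2]
width: 0.998
```

Run:
```python
from st import *
st();pic("a2","scene",(230,120,350,290),3.5);pic("b2","top",(300,200,400,290),6)
```

```text
t 2.65 p [0.5238 0.0477 0.1989] yaw_y -58.1 z [ 0.0025 -0.     -1.    ] F [-1.  -0.  -0.2] M [ 0.016 -0.004  0.017] w 0.998 j [ 0.008  0.168  1.909 -0.     1.062  1.022]
```

View pics/a2.png

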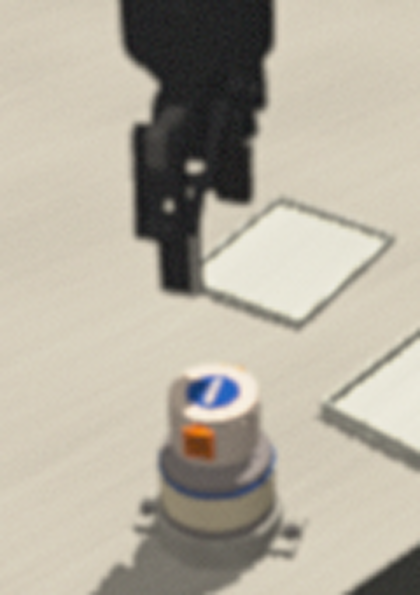

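View pics/b2.png

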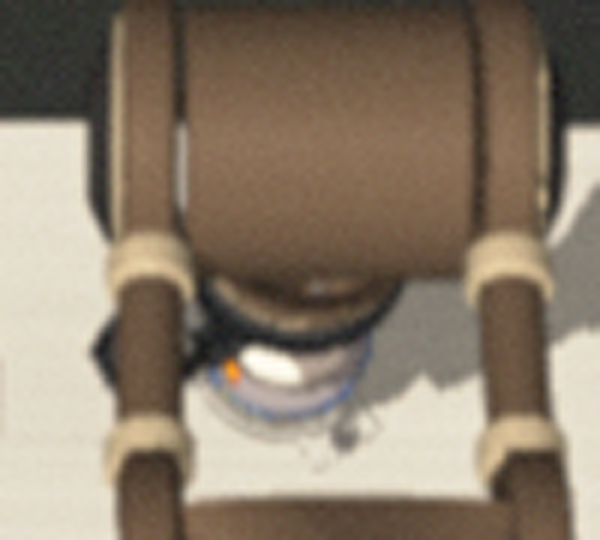

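Request:
apply_moves:
  commands:
    - [[0.4, -0.8, -1], 0, 8.5]
    - [[0.4, -0.8, -3], 0, 8.5]
    - [[0.4, -0.8, -5], 0, 8.5]
    - [[0.4, -0.8, -6], 0, 8.5]
    - [[0.4, -0.8, -6], 0, 8.5]
    - [[0.4, -0.8, -6], 0, 8.5]
    - [[0.4, -0.8, -6], 0, 8.5]

```text
t: 3.33
tcp_pos: [0.5276, 0.0393, 0.1383]
tcp_rot: [0.962, 0.274, 0.001, 0.0]
wrist_force: [0.1, 0.4, 0.6]
width: 0.996
```

Run:
```python
from st import *
st();pic("a3","scene",(240,150,350,290),4)
```

```text
t 3.33 p [0.5276 0.0393 0.1383] yaw_y -58.14 z [ 1.4e-03 -1.0e-04 -1.0e+00] F [0.1 0.4 0.6] M [ 0.053 -0.113  0.022] w 0.996 j [-0.008  0.257  1.942 -0.     0.941  1.007]
```

View pics/a3.png

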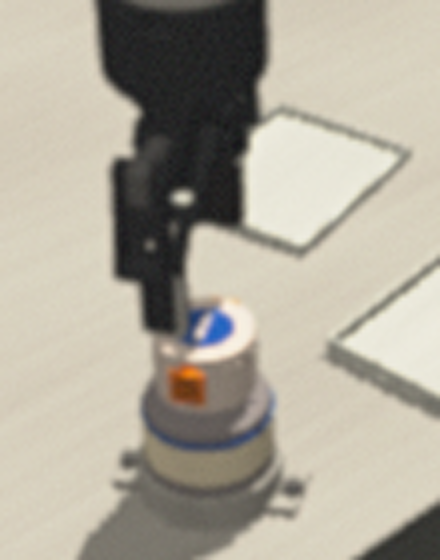

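Run:
```python
from h import *
c=manip.read_camera("scene");M=np.array(c["cam_to_world"])
def proj(P):
    q=np.linalg.inv(M)@np.r_[P,1];
    K=np.array([[c["fx"],0,c["cx"]],[0,c["fy"],c["cy"]],[0,0,1]])
    return cv2.projectPoints(np.array([[q[0],-q[1],-q[2]]]),np.zeros(3),np.zeros(3),K,np.array(c["D"]))[0].ravel().round(1)
d=np.array([.528,-.849]);e=np.array([.849,.528])
for z in(.119,.124,.130,.137):
    for r in(.0425,.05):
        print(z,r,[proj(np.r_[np.array([.5276,.0393])+r*d+s*e,z]) for s in(-.011,.011)])
print("tab",[proj(np.r_[np.array([.5275,.0398])+.0315*d+s*e,z]) for s in(-.009,.009) for z in(.080,.0995)])
```

```text
0.119 0.0425 [array([277.8, 238.2]), array([288.9, 240.1])]
0.119 0.05 [array([276.5, 240.6]), array([287.7, 242.6])]
0.124 0.0425 [array([277.6, 236.1]), array([288.8, 238. ])]
0.124 0.05 [array([276.3, 238.6]), array([287.6, 240.5])]
0.13 0.0425 [array([277.5, 233.6]), array([288.7, 235.5])]
0.13 0.05 [array([276.2, 236.1]), array([287.4, 238. ])]
0.137 0.0425 [array([277.3, 230.7]), array([288.5, 232.6])]
0.137 0.05 [array([275.9, 233.1]), array([287.3, 235. ])]
tab [array([281.9, 250.3]), array([281.4, 242.6]), array([290.6, 251.8]), array([290.3, 244.1])]
```

The tip bottom matches the projection at z≈0.137 m with the jaws open, and the finger lines up with the orange tab at about (286,246). I'm descending.

Request:
apply_moves:
  commands:
    - [[0, 0.05, -1], 0, 8.5]
    - [[0, 0.05, -2], 0, 8.5]
    - [[0, 0.05, -3], 0, 8.5]
    - [[0, 0.05, -4], 0, 8.5]
    - [[0, 0.05, -5], 0, 8.5]
    - [[0, 0.05, -5.5], 0, 8.5]
    - [[0, 0.05, -5.5], 0, 8.5]
    - [[0, 0.05, -5.5], 0, 8.5]
    - [[0, 0.05, -5.5], 0, 8.5]
  grip_force: 20

```text
t: 4.18
tcp_pos: [0.5272, 0.04, 0.0828]
tcp_rot: [0.962, 0.274, 0.0, 0.0]
wrist_force: [0.8, -1.0, 1.6]
width: 0.996
```

Run:
```python
from st import *
st();pic("a4","scene",(240,170,350,290),5)
```

```text
t 4.18 p [0.5272 0.04   0.0828] yaw_y -58.14 z [ 6.e-04  0.e+00 -1.e+00] F [ 0.8 -1.   1.6] M [ 0.018  0.005 -0.022] w 0.996 j [-0.007  0.344  1.967  0.     0.83   1.008]
```

View pics/a4.png

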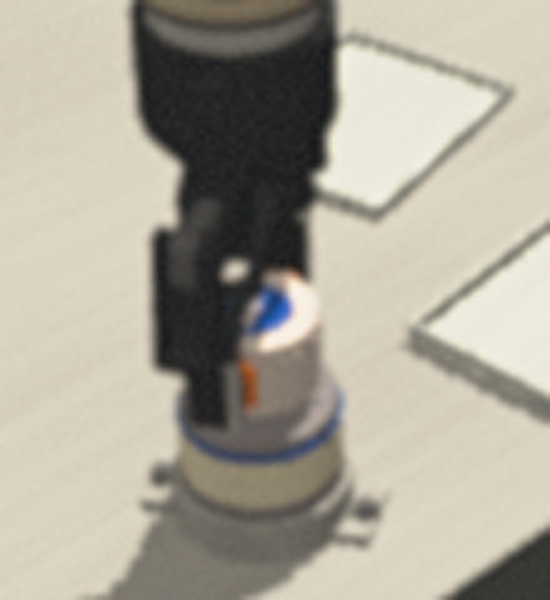

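The near finger stands clear, outside the orange tab at crop (250,385). I'm closing in small steps.

Request:
apply_moves:
  commands:
    - [[0, 0, 0], 0, 7.4]
    - [[0, 0, 0], 0, 6.8]
    - [[0, 0, 0], 0, 6.6]
    - [[0, 0, 0], 0, 6.4]
    - [[0, 0, 0], 0, 6.3]
    - [[0, 0, 0], 0, 6.3]
  grip_force: 20

```text
t: 4.73
tcp_pos: [0.5267, 0.0407, 0.0832]
tcp_rot: [0.962, 0.274, 0.0, -0.001]
wrist_force: [-1.8, 3.4, 5.0]
width: 0.737
```

Run:
```python
from st import *
st()
```

```text
t 4.73 p [0.5267 0.0407 0.0832] yaw_y -58.16 z [-2.0e-04  1.2e-03 -1.0e+00] F [-1.8  3.4  5. ] M [0.694 0.392 0.024] w 0.737 j [-0.006  0.343  1.967  0.002  0.832  1.008]
```

Request:
apply_moves:
  commands:
    - [[0, 0, 0], 0, 6.1]
    - [[0, 0, 0], 0, 6.0]
    - [[0, 0, 0], 0, 5.9]
    - [[0, 0, 0], 0, 5.8]
    - [[0, 0, 0], 0, 5.7]
    - [[0, 0, 0], 0, 5.6]
  grip_force: 20

```text
t: 5.23
tcp_pos: [0.5274, 0.04, 0.0844]
tcp_rot: [0.962, 0.275, 0.0, 0.0]
wrist_force: [-3.8, 1.7, 12.0]
width: 0.656
```

Run:
```python
from st import *
st()
```

```text
t 5.23 p [0.5274 0.04   0.0844] yaw_y -58.12 z [ 5.e-04 -2.e-04 -1.e+00] F [-3.8  1.7 12. ] M [0.404 0.705 0.067] w 0.656 j [-0.007  0.342  1.966 -0.     0.834  1.008]
```

Request:
apply_moves:
  commands:
    - [[0, 0, 0.1], 0, 5.5]
    - [[0, 0, 0.15], 0, 5.4]
    - [[0, 0, 0.2], 0, 5.3]
    - [[0, 0, 0.25], 0, 5.2]
    - [[0, 0, 0.25], 0, 5.1]
    - [[0, 0, 0.25], 0, 5.1]
  grip_force: 20

```text
t: 5.73
tcp_pos: [0.5268, 0.0406, 0.0855]
tcp_rot: [0.962, 0.274, 0.0, -0.0]
wrist_force: [-1.2, 4.0, 6.3]
width: 0.611
```

Run:
```python
from st import *
st();pic("a5","scene",(240,170,350,290),5)
```

```text
t 5.73 p [0.5268 0.0406 0.0855] yaw_y -58.15 z [-0.e+00  8.e-04 -1.e+00] F [-1.2  4.   6.3] M [0.712 0.398 0.034] w 0.611 j [-6.000e-03  3.390e-01  1.966e+00  1.000e-03  8.360e-01  1.008e+00]
```

View pics/a5.png

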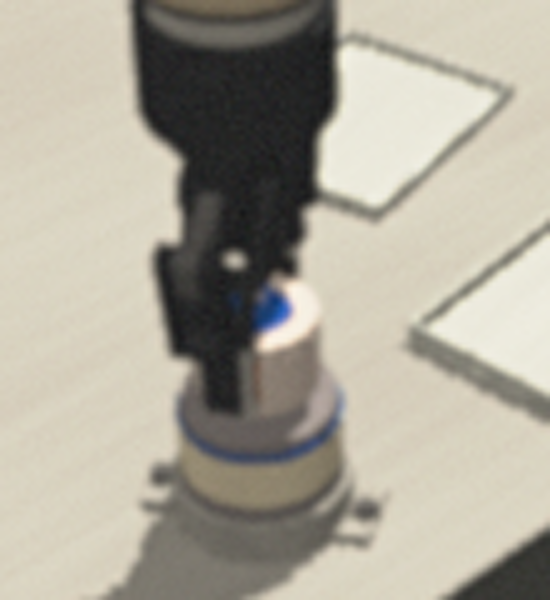

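Request:
apply_moves:
  commands:
    - [[-0.03, 0.04, 0.04], 0, 4.9]
    - [[-0.03, 0.04, 0.07], 0, 4.8]
    - [[-0.03, 0.04, 0.07], 0, 4.8]
    - [[-0.03, 0.04, 0.07], 0, 4.8]
  grip_force: 20

```text
t: 6.12
tcp_pos: [0.5268, 0.0405, 0.0857]
tcp_rot: [0.962, 0.274, 0.0, -0.0]
wrist_force: [0.5, 4.0, 1.0]
width: 0.615
```

Run:
```python
from st import *
st()
```

```text
t 6.12 p [0.5268 0.0405 0.0857] yaw_y -58.15 z [ 7.e-04  3.e-04 -1.e+00] F [0.5 4.  1. ] M [ 0.526 -0.089 -0.028] w 0.615 j [-0.006  0.339  1.966  0.     0.836  1.009]
```

Request:
apply_moves:
  commands:
    - [[0, 0.03, 0], 2, 4.8]
    - [[0, 0.03, 0], 4, 4.8]
    - [[0, 0.03, 0], 6, 4.8]
    - [[0, 0.03, 0], 8, 4.8]
    - [[0, 0.03, 0], 8, 4.8]
  grip_force: 20

```text
t: 6.53
tcp_pos: [0.527, 0.0406, 0.0858]
tcp_rot: [0.94, 0.341, 0.001, 0.0]
wrist_force: [0.7, 2.6, 0.9]
width: 0.615
```

Run:
```python
from st import *
st()
```

```text
t 6.53 p [0.527  0.0406 0.0858] yaw_y -50.11 z [ 1.2e-03 -1.0e-04 -1.0e+00] F [0.7 2.6 0.9] M [ 0.446 -0.093 -0.067] w 0.615 j [-0.005  0.339  1.966 -0.     0.836  0.869]
```

Request:
apply_moves:
  commands:
    - [[0, 0, 0], 3, 4.8]
    - [[0, 0, 0], 6, 4.8]
    - [[0, 0, 0], 9, 4.8]
    - [[0, 0, 0], 12, 4.8]
    - [[0, 0, 0], 12, 4.8]

```text
t: 6.95
tcp_pos: [0.5269, 0.0402, 0.0858]
tcp_rot: [0.899, 0.437, 0.0, 0.001]
wrist_force: [0.8, 0.9, 0.8]
width: 0.613
```

Run:
```python
from st import *
st();pic("a6","scene",(240,170,350,290),5)
```

```text
t 6.95 p [0.5269 0.0402 0.0858] yaw_y -38.11 z [ 8.e-04 -8.e-04 -1.e+00] F [0.8 0.9 0.8] M [ 0.162 -0.121 -0.018] w 0.613 j [-6.000e-03  3.390e-01  1.966e+00 -1.000e-03  8.360e-01  6.600e-01]
```

View pics/a6.png

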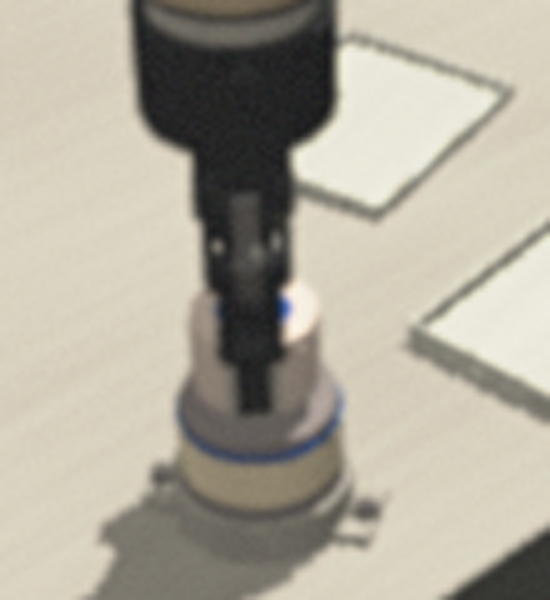

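Request:
apply_moves:
  commands:
    - [[0, 0, 0], 3, 4.8]
    - [[0, 0, 0], 6, 4.8]
    - [[0, 0, 0], 9, 4.8]
    - [[0, 0, 0], 11, 4.8]
    - [[0, 0, 0], 11, 4.8]

```text
t: 7.42
tcp_pos: [0.5266, 0.0402, 0.0857]
tcp_rot: [0.853, 0.521, -0.0, 0.0]
wrist_force: [1.1, 0.3, 1.3]
width: 0.613
```

Run:
```python
from st import *
st()
```

```text
t 7.42 p [0.5266 0.0402 0.0857] yaw_y -27.18 z [ 1.e-04 -8.e-04 -1.e+00] F [1.1 0.3 1.3] M [ 0.051 -0.08  -0.014] w 0.613 j [-6.000e-03  3.380e-01  1.967e+00 -1.000e-03  8.360e-01  4.690e-01]
```

Request:
apply_moves:
  commands:
    - [[0, 0, 0], 1, 4.8]
    - [[0, 0, 0], 2, 4.8]
    - [[0, 0, 0], 2, 4.8]

```text
t: 7.67
tcp_pos: [0.5265, 0.0404, 0.0857]
tcp_rot: [0.844, 0.536, -0.0, 0.0]
wrist_force: [0.2, 0.2, 0.1]
width: 0.612
```

Run:
```python
from st import *
st()
```

```text
t 7.67 p [0.5265 0.0404 0.0857] yaw_y -25.12 z [ 0.e+00 -5.e-04 -1.e+00] F [0.2 0.2 0.1] M [ 0.006 -0.098 -0.008] w 0.612 j [-6.000e-03  3.380e-01  1.967e+00 -1.000e-03  8.370e-01  4.330e-01]
```

Request:
apply_moves:
  commands:
    - [[0, 0, 0], 1, 4.8]
    - [[0, 0, 0], 2, 4.8]
    - [[0, 0, 0], 2, 4.8]

```text
t: 7.92
tcp_pos: [0.5265, 0.0405, 0.0857]
tcp_rot: [0.834, 0.551, -0.0, 0.0]
wrist_force: [0.8, -0.2, 1.8]
width: 0.612
```

Run:
```python
from st import *
st()
```

```text
t 7.92 p [0.5265 0.0405 0.0857] yaw_y -23.08 z [-0.e+00 -4.e-04 -1.e+00] F [ 0.8 -0.2  1.8] M [-0.158 -0.088 -0.018] w 0.612 j [-6.000e-03  3.380e-01  1.967e+00 -1.000e-03  8.370e-01  3.980e-01]
```

Request:
apply_moves:
  commands:
    - [[0, 0, 0], 1, 4.8]
    - [[0, 0, 0], 2, 4.8]
    - [[0, 0, 0], 2, 4.8]

```text
t: 8.17
tcp_pos: [0.5265, 0.0405, 0.0858]
tcp_rot: [0.825, 0.566, -0.0, 0.0]
wrist_force: [0.8, -1.0, 0.6]
width: 0.615
```

```bash
python3 -c "from st import *;st()"
```

```text
t 8.17 p [0.5265 0.0405 0.0858] yaw_y -21.08 z [ 1.e-04 -3.e-04 -1.e+00] F [ 0.8 -1.   0.6] M [-0.151 -0.113  0.039] w 0.615 j [-0.006  0.338  1.967 -0.     0.837  0.363]
```

Request:
apply_moves:
  commands:
    - [[0, 0, 0], 1, 4.8]
    - [[0, 0, 0], 2, 4.8]
    - [[0, 0, 0], 2, 4.8]

```text
t: 8.42
tcp_pos: [0.5266, 0.0405, 0.0858]
tcp_rot: [0.814, 0.58, -0.0, 0.0]
wrist_force: [0.9, -1.7, 0.3]
width: 0.613
```

```bash
python3 -c "from st import *;st()"
```

```text
t 8.42 p [0.5266 0.0405 0.0858] yaw_y -19.07 z [ 2.e-04 -3.e-04 -1.e+00] F [ 0.9 -1.7  0.3] M [-0.289 -0.108 -0.024] w 0.613 j [-0.005  0.338  1.967 -0.     0.836  0.328]
```

Request:
apply_moves:
  commands:
    - [[0, 0, 0], 1, 4.8]
    - [[0, 0, 0], 2, 4.8]
    - [[0, 0, 0], 2, 4.8]

```text
t: 8.67
tcp_pos: [0.5266, 0.0406, 0.0858]
tcp_rot: [0.804, 0.594, 0.0, 0.0]
wrist_force: [1.6, -1.3, 0.0]
width: 0.613
```

```bash
python3 -c "from st import *;st()"
```

```text
t 8.67 p [0.5266 0.0406 0.0858] yaw_y -17.07 z [ 3.e-04 -2.e-04 -1.e+00] F [ 1.6 -1.3  0. ] M [-0.285 -0.165 -0.014] w 0.613 j [-0.005  0.338  1.967 -0.     0.836  0.293]
```

Request:
apply_moves:
  commands:
    - [[0, 0, 0], 1, 4.8]
    - [[0, 0, 0], 2, 4.8]
    - [[0, 0, 0], 2, 4.8]

```text
t: 8.92
tcp_pos: [0.5267, 0.0406, 0.0858]
tcp_rot: [0.794, 0.608, 0.0, 0.0]
wrist_force: [2.5, -2.5, 0.0]
width: 0.612
```

```bash
python3 -c "from st import *;st()"
```

```text
t 8.92 p [0.5267 0.0406 0.0858] yaw_y -15.07 z [ 4.e-04 -2.e-04 -1.e+00] F [ 2.5 -2.5  0. ] M [-0.346 -0.203 -0.029] w 0.612 j [-0.005  0.338  1.966 -0.     0.836  0.258]
```

Request:
apply_moves:
  commands:
    - [[0.02, -0.03, 0], 1, 4.8]
    - [[0.02, -0.03, 0], 2, 4.8]
    - [[0.02, -0.03, 0], 2, 4.8]

```text
t: 9.17
tcp_pos: [0.5268, 0.0406, 0.0858]
tcp_rot: [0.783, 0.622, 0.0, -0.0]
wrist_force: [1.9, -1.5, 0.3]
width: 0.612
```

```bash
python3 -c "from st import *;st()"
```

```text
t 9.17 p [0.5268 0.0406 0.0858] yaw_y -13.08 z [ 3.e-04  3.e-04 -1.e+00] F [ 1.9 -1.5  0.3] M [-0.14  -0.287 -0.035] w 0.612 j [-0.006  0.339  1.966  0.     0.837  0.222]
```

Request:
apply_moves:
  commands:
    - [[0, 0, 0], 1, 4.8]
    - [[0, 0, 0], 2, 4.8]
    - [[0, 0, 0], 2, 4.8]

```text
t: 9.42
tcp_pos: [0.5272, 0.0406, 0.0859]
tcp_rot: [0.772, 0.635, 0.0, 0.0]
wrist_force: [3.5, -1.2, -1.1]
width: 0.611
```

```bash
python3 -c "from st import *;st()"
```

```text
t 9.42 p [0.5272 0.0406 0.0859] yaw_y -11.09 z [ 1.1e-03  2.0e-04 -1.0e+00] F [ 3.5 -1.2 -1.1] M [-0.107 -0.471 -0.144] w 0.611 j [-0.006  0.339  1.966  0.     0.836  0.188]
```

Request:
apply_moves:
  commands:
    - [[0.03, 0, 0], 1, 4.8]
    - [[0.03, 0, 0], 1, 4.8]

```text
t: 9.58
tcp_pos: [0.5273, 0.0405, 0.0859]
tcp_rot: [0.767, 0.642, 0.0, 0.0]
wrist_force: [3.1, -0.7, -1.3]
width: 0.615
```

```bash
python3 -c "from st import *;st()"
```

```text
t 9.58 p [0.5273 0.0405 0.0859] yaw_y -10.11 z [ 6.e-04  3.e-04 -1.e+00] F [ 3.1 -0.7 -1.3] M [-0.117 -0.376 -0.155] w 0.615 j [-0.006  0.339  1.965  0.     0.837  0.17 ]
```

Request:
apply_moves:
  commands:
    - [[0, 0, 0], 1, 4.8]
    - [[0, 0, 0], 1, 4.8]

```text
t: 9.75
tcp_pos: [0.5273, 0.0405, 0.0859]
tcp_rot: [0.761, 0.649, 0.0, 0.0]
wrist_force: [2.8, 0.5, -0.0]
width: 0.612
```

```bash
python3 -c "from st import *;st()"
```

```text
t 9.75 p [0.5273 0.0405 0.0859] yaw_y -9.12 z [ 7.e-04  3.e-04 -1.e+00] F [ 2.8  0.5 -0. ] M [-0.032 -0.484 -0.208] w 0.612 j [-0.006  0.339  1.965  0.     0.837  0.153]
```

Request:
apply_moves:
  commands:
    - [[0, 0, 0], 1, 4.8]
    - [[0, 0, 0], 1, 4.8]

```text
t: 9.92
tcp_pos: [0.5273, 0.0405, 0.0859]
tcp_rot: [0.755, 0.655, 0.0, 0.0]
wrist_force: [3.1, -0.1, -0.9]
width: 0.615
```

```bash
python3 -c "from st import *;st()"
```

```text
t 9.92 p [0.5273 0.0405 0.0859] yaw_y -8.12 z [ 7.e-04  3.e-04 -1.e+00] F [ 3.1 -0.1 -0.9] M [-0.112 -0.547 -0.386] w 0.615 j [-0.006  0.339  1.965  0.     0.837  0.136]
```

The moment rose from about 0 to −0.39 N m over the last 3°, so the stop is at yaw ≈ −11°. I'll back off about 4.5°, into the lift window, then lift slowly.

Request:
apply_moves:
  commands:
    - [[0.03, 0, 0], -2, 4.8]
    - [[0.03, 0, 0], -4, 4.8]
    - [[0.03, 0, 0], -4.5, 4.8]
    - [[0.03, 0, 0], -4.5, 4.8]

```text
t: 10.25
tcp_pos: [0.5269, 0.0404, 0.0858]
tcp_rot: [0.78, 0.625, -0.0, -0.0]
wrist_force: [1.3, 0.4, 0.2]
width: 0.614
```

```bash
python3 -c "from st import *;st()"
```

```text
t 10.25 p [0.5269 0.0404 0.0858] yaw_y -12.57 z [-8.e-04 -1.e-04 -1.e+00] F [1.3 0.4 0.2] M [-0.101 -0.27   0.022] w 0.614 j [-0.006  0.339  1.965 -0.     0.838  0.214]
```

Request:
apply_moves:
  commands:
    - [[0, 0, 0.05], 0, 4.8]
    - [[0, 0, 0.1], 0, 4.8]
    - [[0, 0, 0.15], 0, 4.8]
    - [[0, 0, 0.2], 0, 4.8]
    - [[0, 0, 0.2], 0, 4.8]

```text
t: 10.67
tcp_pos: [0.5269, 0.0405, 0.0876]
tcp_rot: [0.781, 0.625, -0.0, -0.0]
wrist_force: [1.5, -0.6, -2.0]
width: 0.612
```

```bash
python3 -c "from st import *;st()"
```

```text
t 10.67 p [0.5269 0.0405 0.0876] yaw_y -12.63 z [-8.e-04  2.e-04 -1.e+00] F [ 1.5 -0.6 -2. ] M [ 0.025 -0.282 -0.075] w 0.612 j [-0.006  0.336  1.964  0.     0.842  0.214]
```

Request:
apply_moves:
  commands:
    - [[0, 0, 0.05], 0, 4.8]
    - [[0, 0, 0.1], 0, 4.8]
    - [[0, 0, 0.15], 0, 4.8]
    - [[0, 0, 0.15], 0, 4.8]

```text
t: 11.0
tcp_pos: [0.527, 0.0404, 0.0893]
tcp_rot: [0.781, 0.625, -0.0, -0.0]
wrist_force: [1.6, -0.0, -2.0]
width: 0.618
```

```bash
python3 -c "from st import *;st()"
```

```text
t 11.0 p [0.527  0.0404 0.0893] yaw_y -12.63 z [-7.e-04  0.e+00 -1.e+00] F [ 1.6 -0.  -2. ] M [ 0.049 -0.163 -0.02 ] w 0.618 j [-0.006  0.334  1.964  0.     0.845  0.215]
```

The cap has passed the ledge height with only 2 N, so I'm continuing straight up.

Request:
apply_moves:
  commands:
    - [[0, 0, 0.2], 0, 4.8]
    - [[0, 0, 0.5], 0, 4.8]
    - [[0, 0, 0.8], 0, 4.8]
    - [[0, 0, 1.1], 0, 4.8]
    - [[0, 0, 1.1], 0, 4.8]

```text
t: 11.42
tcp_pos: [0.5275, 0.0404, 0.1011]
tcp_rot: [0.781, 0.625, 0.0, 0.0]
wrist_force: [0.2, -1.0, -0.5]
width: 0.613
```

```bash
python3 -c "from st import *;st();pic('a7','scene',(240,150,350,290),4)"
```

```text
t 11.42 p [0.5275 0.0404 0.1011] yaw_y -12.63 z [ 7.e-04 -1.e-04 -1.e+00] F [ 0.2 -1.  -0.5] M [-0.02  -0.028 -0.035] w 0.613 j [-0.006  0.315  1.959 -0.     0.867  0.215]
```

View pics/a7.png

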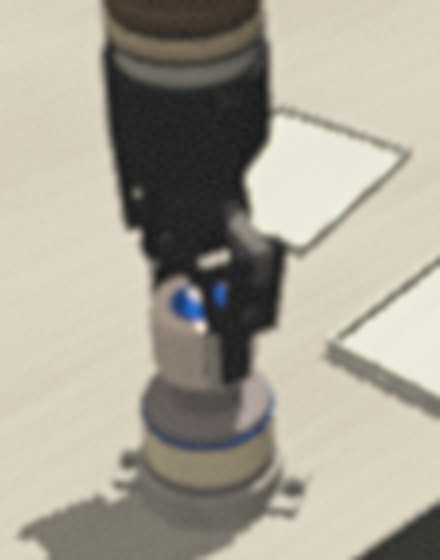

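Request:
apply_moves:
  commands:
    - [[0, 0, 0.5], 0, 4.8]
    - [[0, 0, 1.2], 0, 4.8]
    - [[0, 0, 2.0], 0, 4.8]
    - [[0, 0, 3.0], 0, 4.8]
    - [[0, 0, 4.0], 0, 4.8]
    - [[0, 0, 5.0], 0, 4.8]
    - [[0, 0, 5.0], 0, 4.8]
    - [[0, 0, 5.0], 0, 4.8]

```text
t: 12.13
tcp_pos: [0.5282, 0.0404, 0.1516]
tcp_rot: [0.781, 0.625, 0.001, 0.001]
wrist_force: [-0.1, 0.3, -1.8]
width: 0.61
```

```bash
python3 -c "from st import *;st();pic('a8','scene',(240,120,350,290),3.5)"
```

```text
t 12.13 p [0.5282 0.0404 0.1516] yaw_y -12.63 z [ 0.0027 -0.     -1.    ] F [-0.1  0.3 -1.8] M [-0.026  0.053 -0.044] w 0.61 j [-0.006  0.238  1.934 -0.     0.967  0.215]
```

View pics/a8.png

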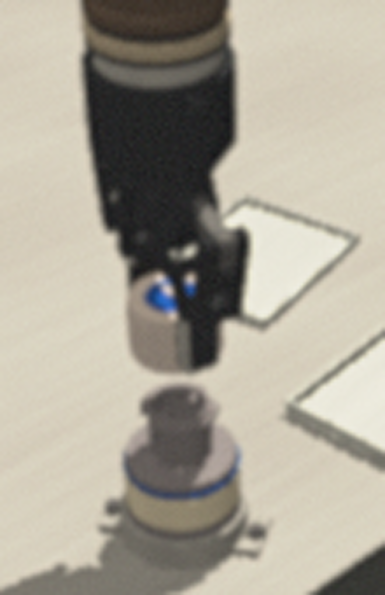

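The cap is off: it hangs level above the exposed neck, crop (180,400). I'm carrying it to the large tray.

Request:
apply_moves:
  commands:
    - [[0.1, 1, 0], 0, 4.8]
    - [[0.4, 3, 0], 0, 4.8]
    - [[0.8, 6, 0], 0, 4.8]
    - [[1.2, 9, 0], 0, 4.8]
    - [[1.6, 12, 0], 0, 4.8]
    - [[2.0, 15, 0], 0, 4.8]
    - [[2.2, 18, 0], 0, 4.8]
    - [[2.4, 20.5, 0], 0, 4.8]
    - [[2.4, 21.8, 0], 0, 4.8]
    - [[2.4, 21.8, 0], 0, 4.8]

```text
t: 13.02
tcp_pos: [0.5505, 0.2614, 0.1495]
tcp_rot: [0.78, 0.626, -0.0, -0.001]
wrist_force: [-0.0, 0.2, -0.4]
width: 0.614
```

Request:
apply_moves:
  commands:
    - [[0, 0, -1], 0, 4.8]
    - [[0, 0, -2.5], 0, 4.8]
    - [[0, 0, -4], 0, 4.8]
    - [[0, 0, -5.5], 0, 4.8]
    - [[0, 0, -7], 0, 4.8]
    - [[0, 0, -8.5], 0, 4.8]
    - [[0, 0, -9.5], 0, 4.8]
    - [[0, 0, -10], 0, 4.8]
    - [[0, 0, -10], 0, 4.8]
    - [[0, 0, -10], 0, 4.8]

```text
t: 13.85
tcp_pos: [0.5513, 0.2578, 0.0501]
tcp_rot: [0.781, 0.625, -0.0, -0.0]
wrist_force: [-0.2, 0.6, -0.6]
width: 0.609
```

```bash
python3 -c "from st import *;st();pic('a9','scene',(270,90,450,290),3)"
```

```text
t 13.85 p [0.5513 0.2578 0.0501] yaw_y -12.68 z [-4.e-04 -3.e-04 -1.e+00] F [-0.2  0.6 -0.6] M [ 0.064 -0.071 -0.009] w 0.609 j [ 0.366  0.521  1.781 -0.     0.84   0.587]
```

View pics/a9.png

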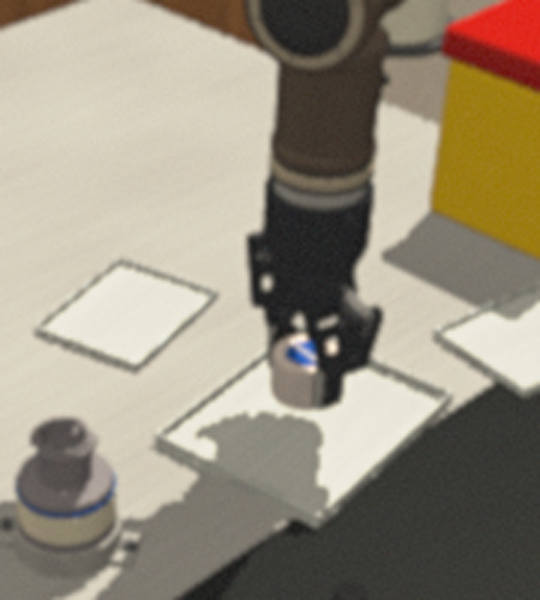

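Centred over the large tray. Expected touch is at TCP z≈0.019, so I'll go down 2.8 cm and then feel.

Request:
apply_moves:
  commands:
    - [[0, 0, -0.5], 0, 4.8]
    - [[0, 0, -1.2], 0, 4.8]
    - [[0, 0, -1.9], 0, 4.8]
    - [[0, 0, -2.4], 0, 4.8]
    - [[0, 0, -2.8], 0, 4.8]
    - [[0, 0, -2.8], 0, 4.8]
    - [[0, 0, -2.8], 0, 4.8]

```text
t: 14.48
tcp_pos: [0.5509, 0.2583, 0.0217]
tcp_rot: [0.781, 0.625, -0.001, -0.0]
wrist_force: [-0.6, -0.2, -0.9]
width: 0.615
```

```bash
python3 -c "from st import *;st()"
```

```text
t 14.48 p [0.5509 0.2583 0.0217] yaw_y -12.63 z [-1.e-03 -4.e-04 -1.e+00] F [-0.6 -0.2 -0.9] M [-0.022  0.031 -0.034] w 0.615 j [ 0.367  0.566  1.784 -0.     0.792  0.587]
```

Request:
apply_moves:
  commands:
    - [[0, 0, -0.1], 0, 4.8]
    - [[0, 0, -0.2], 0, 4.8]
    - [[0, 0, -0.2], 0, 4.8]

```text
t: 14.73
tcp_pos: [0.5514, 0.2585, 0.0204]
tcp_rot: [0.781, 0.625, 0.0, 0.0]
wrist_force: [0.3, -0.0, -0.3]
width: 0.611
```

```bash
python3 -c "from st import *;st()"
```

```text
t 14.73 p [0.5514 0.2585 0.0204] yaw_y -12.63 z [ 3.e-04  1.e-04 -1.e+00] F [ 0.3 -0.  -0.3] M [-0.01   0.017 -0.012] w 0.611 j [ 0.367  0.569  1.784 -0.     0.789  0.587]
```

Request:
apply_moves:
  commands:
    - [[0, 0, -0.1], 0, 4.8]
    - [[0, 0, -0.15], 0, 4.8]
    - [[0, 0, -0.15], 0, 4.8]

```text
t: 14.98
tcp_pos: [0.5515, 0.2585, 0.019]
tcp_rot: [0.781, 0.625, 0.0, 0.0]
wrist_force: [-0.1, 0.1, -0.0]
width: 0.611
```

```bash
python3 -c "from st import *;st()"
```

```text
t 14.98 p [0.5515 0.2585 0.019 ] yaw_y -12.64 z [ 4.e-04  2.e-04 -1.e+00] F [-0.1  0.1 -0. ] M [ 0.013  0.002 -0.013] w 0.611 j [0.367 0.571 1.784 0.    0.787 0.587]
```

Request:
apply_moves:
  commands:
    - [[0, 0, -0.05], 0, 4.8]
    - [[0, 0, -0.1], 0, 4.8]
    - [[0, 0, -0.1], 0, 4.8]

```text
t: 15.23
tcp_pos: [0.5516, 0.2585, 0.0188]
tcp_rot: [0.781, 0.625, 0.0, -0.0]
wrist_force: [-1.4, 0.2, 6.4]
width: 0.614
```

```bash
python3 -c "from st import *;st()"
```

```text
t 15.23 p [0.5516 0.2585 0.0188] yaw_y -12.64 z [ 1.e-04  1.e-04 -1.e+00] F [-1.4  0.2  6.4] M [-0.031  0.428  0.055] w 0.614 j [0.367 0.571 1.783 0.    0.787 0.587]
```

Contact with the floor is at TCP z = 0.0188 m, as predicted. I'm opening slowly and lowering slightly to offset the pads swinging back.

Request:
apply_moves:
  commands:
    - [[0, 0, 0], 0, 5.4]
    - [[0, 0, 0], 0, 5.7]
    - [[0, 0, -0.05], 0, 6.0]
    - [[0, 0, -0.1], 0, 6.3]
    - [[0, 0, -0.1], 0, 6.7]
    - [[0, 0, -0.1], 0, 7.2]
    - [[0, 0, 0], 0, 8.0]
    - [[0, 0, 0], 0, 8.5]
    - [[0, 0, 0], 0, 8.5]

```text
t: 15.98
tcp_pos: [0.5515, 0.2585, 0.0179]
tcp_rot: [0.781, 0.625, 0.0, 0.0]
wrist_force: [0.1, 0.9, -0.1]
width: 0.997
```

```bash
python3 -c "from st import *;st();pic('a10','scene',(310,130,430,280),4)"
```

```text
t 15.98 p [0.5515 0.2585 0.0179] yaw_y -12.64 z [ 3.e-04  1.e-04 -1.e+00] F [ 0.1  0.9 -0.1] M [ 0.032  0.031 -0.052] w 0.997 j [0.367 0.573 1.784 0.    0.785 0.587]
```

View pics/a10.png

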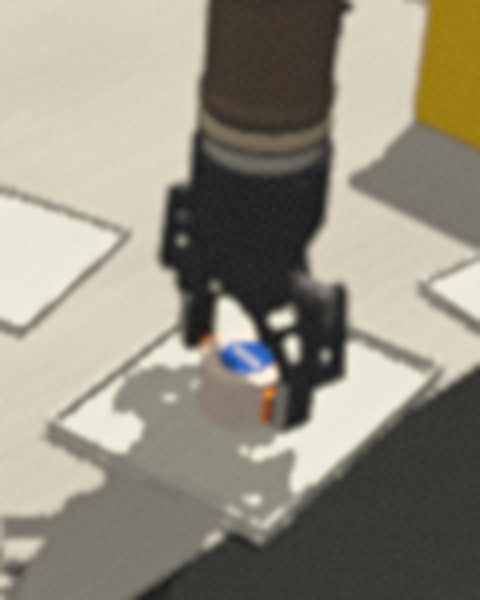

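Request:
apply_moves:
  commands:
    - [[0, 0, 0.5], 0, 8.5]
    - [[0, 0, 1.5], 0, 8.5]
    - [[0, 0, 3], 0, 8.5]
    - [[0, 0, 5], 0, 8.5]
    - [[0, 0, 8], 0, 8.5]
    - [[0, 0, 11], 0, 8.5]
    - [[0, 0, 14], 0, 8.5]
    - [[0, 0, 17], 0, 8.5]
    - [[0, 0, 20], 0, 8.5]
    - [[0, 0, 20], 0, 8.5]

```text
t: 16.87
tcp_pos: [0.5558, 0.2602, 0.227]
tcp_rot: [0.781, 0.625, 0.007, 0.002]
wrist_force: [0.6, 1.3, 1.4]
width: 0.995
```

Request:
apply_moves:
  commands:
    - [[-1, 2, 0], 0, 8.5]
    - [[-3, 4, 0], 0, 8.5]
    - [[-6, 6, 0], 0, 8.5]
    - [[-9, 8, 0], 0, 8.5]
    - [[-12, 10, 0], 0, 8.5]
    - [[-15, 12, 0], 0, 8.5]
    - [[-18, 14, 0], 0, 8.5]
    - [[-20, 16, 0], 0, 8.5]
    - [[-20, 16, 0], 0, 8.5]
    - [[-20, 16, 0], 0, 8.5]

```text
t: 17.7
tcp_pos: [0.3503, 0.4192, 0.2184]
tcp_rot: [0.78, 0.626, 0.0, 0.0]
wrist_force: [-0.4, 0.4, 0.4]
width: 0.995
```

Run:
```python
from st import *
st();pic('a11','scene',(310,130,430,280),4);pic('b11','top',(150,140,520,340),2.1)
```

```text
t 17.7 p [0.3503 0.4192 0.2184] yaw_y -12.44 z [ 1.e-03  4.e-04 -1.e+00] F [-0.4  0.4  0.4] M [-0.007  0.054  0.006] w 0.995 j [ 0.795  0.185  1.845 -0.     1.11   1.013]
```

View pics/a11.png

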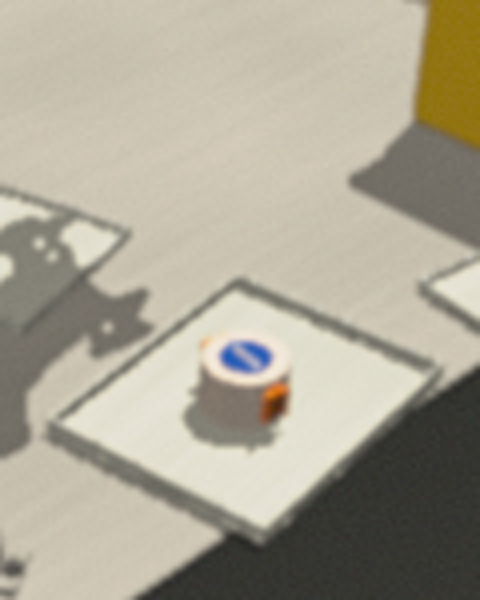

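View pics/b11.png

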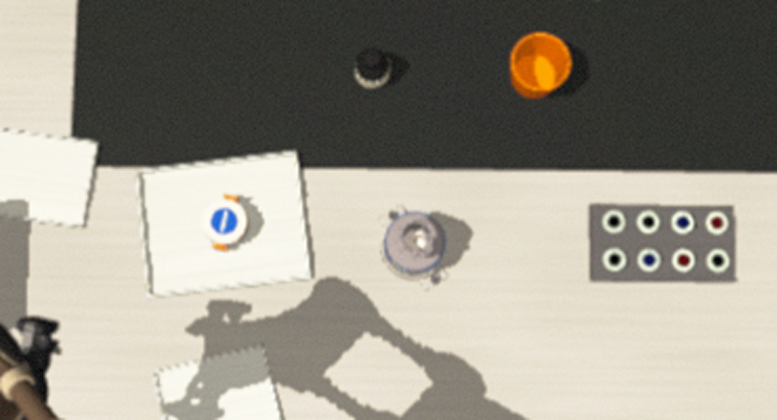

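The cap stands upright near the middle of the large tray, at crop (224,221). The tub is open, and the rack, cup and bottle are where they were. Handing in.

```bash
python3 -c "from st import *;print(manip.finish_job());st()"
```

```text
the job is handed in; nothing more can be done
None
the job is handed in; nothing more can be done
```

The cap is off the tub and standing upright and released in the large tray. The job was handed in about 18 s into the 72 s limit; the hand-in reports no verdict.

- **Opening:** I squeezed both tabs fully in at 20 N grip and turned the cap anticlockwise. At about 47° I felt the stop; the moment peaked at 0.39 N m. I backed off about 4.5° and lifted the cap straight off with about 2 N.
- **Loads on the neck:** While the tabs were closing, the pads swinging forward pressed the tool down by up to 12 N in the readings. I raised the tool and it fell to about 1 N. The force at the neck was not measured directly. I estimate about 18 N at the stop, against the 30 N limit.
- **Placing:** The cap met the tray floor at about 6 N, at the tool height I had predicted, and I let go and moved the arm well away.
- **Last checks:** The final pictures show the cap near the tray's centre and the neck bare. By eye, the ink rack, orange cup and pigment bottle are where they started. No check failed. The two cameras put the cap about 2 mm apart at the start, which is within their calibration.

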